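Find the shaft's flat and hold the set-screw collar on it

ROBOT

A 6-joint arm with a two-finger parallel gripper is mounted at the origin on a cart in front of the work surface, level with it; the furniture and walls round the work are solid. World frame = base frame: x ahead of the robot, y to its left, z up, the work surface at z = 0. Lengths are in m, angles in degrees, forces in N, time in s.
With the tool pointing down it reaches from about 0.275 to 0.725 m from the base axis. Payload 5.6 kg.
Tool frame: the origin (TCP) lies midway between the tips of the shut fingers; the grasp point (between the pads) lies 19 mm behind it; z points along the fingers, y is the line along which they close (so a half turn about z gives the same grasp; the last joint's range is limited). The gripper opens to 85 mm and grips with 20 to 120 N. Pads are 22 mm wide; open, the fingers measure 114 mm over their backs; the gripper's body (76 mm by 85 mm) begins 54 mm behind the grasp point. The pads swing forward as they close: fully open they stand 13 mm farther back than shut.
Start: joints at [85.692, 14.616, 6.199, 0, -81.583, -16.306], TCP at [0.194, 0.515, 0.231] pointing down, gripper open.
Joint ranges: [-168.99, 168.99], [-69.2, 112.95], [-62.41, 85.93], [-164.36, 98.24], [-168.68, -3.75], [-174.98, 174.98]. Speed limits (degrees/s): [147.25, 147.25, 180, 180, 180, 180].

INTERFACE

Orientations are given as [roll, pitch, yaw] about the fixed x, y, z axes, in that order (R = Rz(yaw) Ry(pitch) Rx(roll)).
In Python, from rig import env, vision, order gives the robot as it stands.
- The arm moves only by the tool jog_arm, never from a script. Its argument "increments" is one flat list of numbers, 5 for each row, row after row: the opening, from -1 (shut) to 1 (fully open), so that 0 is half open, then the shift along the tool's x, y, z in cm, then the turn about the tool's z in rad. In form: [gripper, dx, dy, dz, spin, gripper, dx, dy, dz, spin, ...]. A call has 1 to 10 rows; each row shifts and turns the commanded pose from where the row before left it, along the tool's axes as they then stand; what a row does not reach is not made up. A row lasts 1/12 s, in which the tool goes at most 41.7 mm and 7.16 degrees, less where a joint would pass 70% of its speed; a pose out of reach is approached as far as the arm can. A call is refused whole if a number of a shift passes 4.17 or a number of a turn 0.125, either way. A call with a gripper value outside its range is refused whole. The fingers move at their own pace and stop on an object; "force" is the grip in N (left out, the last holds). Time passes only in rows, so rows that do not move let the fingers close. It gives the time, the measured TCP pose, the force, the opening and the grip force at its end, in the units of the state.
- env.state(): the state, without advancing time (a new reading comes with each control period).
- vision.get_image(name): name is "scene" or "top"; returns (picture, depth): 384x512x3 uint8, red, green, blue; 384x512 float32, m along the optical axis (not along the pixel's ray), 0 where there is no reading.
- vision.camera_info(name): a dict with "fx", "fy", "cx", "cy" (pixels), "R" (3x3) and "t" (3): a world point X has camera coordinates R X + t. Camera axes: x right, y down, z forward; pixel columns grow to the right and rows downward; lengths in m; the calibration is good to about 2 mm. A picture is of the moment at which its call begins. camera_info takes no time and is no camera call.
- order.hand_in(): hands the job in; it is judged then, once.
The state is a dict: "t": time; "joint_pos": joint angles; "joint_velocities": joint speeds; "effort": joint torques, N m; "position": TCP position; "tcp_rot": TCP orientation; "force": force on the tool from outside, world axes, zero at the start; "torque": the same for the moment, N m; "opening": finger opening in m; "finger_force": force on a finger pad.
Only numpy, scipy, OpenCV 4.12 (cv2) and the standard library are available. Lean on these libraries where they do the work, as an engineer would, in place of code of your own. Each camera call takes 0.05 s, during which the arm holds its last target. There are 200 camera calls.

TASK

First turn the drive's shaft with the fingers until you feel its flat facing squarely to the fork (the two short posts). Then pluck the collar with the thumb set-screw out of the pocket tray and slide it down the shaft, its set-screw over the flat and the screw's head between the two posts, until it sits fully down on the drive's shoulder. Finish while still holding the collar there between the fingers: do not let go; leave the other things alone.

Things in the scene. Friction and masses are not known exactly. Their poses are not given: they have to be found in the camera images.
- drive: white bench drive, a block 110x110 mm fixed on the worktop; origin at the centre of its underside, z up, top at z 42 mm. The shaft stands upright on its z axis. A round metal boss 44 mm wide round the shaft ends at z 50 mm: the shoulder on which the collar must sit. The side with the fork (-x) also has the black dial and switch
- fork (a point): point midway between the tops of the fork's two upright posts, 31 mm from the shaft's axis on the drive's -x side, 62 mm above the drive's underside; axes as the drive's. The posts are 8 mm thick, axes 15 mm to either side (drive y), 22 mm free between them
- shaft_base (a point): point on the shaft's axis at the shoulder, 50 mm above the drive's underside; axes as the drive's (does not turn)
- shaft (a joint): angle of the shaft in rad, anticlockwise from above; 0 when its flat faces squarely to the fork. It starts 0.5 to 1.5 rad anticlockwise of that. It turns freely without stops under a steady drag of about 0.06 N m and stays where it is left
- shaft_flat (a point): middle of the steel shaft's flat, 5 mm from its axis, 20 mm above the shoulder; turns with the shaft, its -x points out of the flat. Shaft: 16 mm thick, 34 mm tall above the shoulder, top 3 mm chamfered to 11 mm; the 12.5 mm wide flat runs its whole height, 13 mm from flat to back. Pads squeezed across the flat lie square on it, pull it square to themselves and close to 12 or 13 mm, not 16
- tray: grey pocket tray fixed on the worktop, 72 (x) by 212 (y) by 14 mm; origin at the centre of its underside. Three square pockets 35 mm wide and 6 mm deep in a row along its y, at y -66, 0 and +66 mm; their floors are 8 mm above the worktop
- collar: steel ring with a dark thumb set-screw: 32 mm outside, 18 mm high, bore 20 mm, about 70 g; origin at the centre of its underside, z up; the screw lies along its -x. It lies in one of the pockets, upper 12 mm free, screw along the row toward the tray's -y (within 0.25 rad); the two sides across the row are free to grasp
- screw_head (a point): outer end of the set-screw's 10 mm knurled head, 34 mm from the collar's axis along its -x, 11 mm above its underside. Inside the bore the screw's flat tip, 10 mm across, stands 6.5 mm from the collar's axis, so it passes down the shaft only over the flat, within about 15 degrees
- spacer: plain steel ring without a screw, 30 mm outside and 12 mm high, in another pocket; bystander
- bushing: slim steel ring without a screw, 22 mm outside and 20 mm high, in another pocket; bystander
- screwdriver: screwdriver with red handle, 195 mm long, lying on the right; bystander
- vial_amber: small amber vial with black cap, 28 mm wide and 64 mm high, standing to the right of the drive; bystander
There are look-alikes about, which are no part of the job. What is shaped like the collar but green or purple is not meant.

How it is judged (in metres and radians):
On the way, in this order (a step that is already met when the one before it is completed fails the run):
1. the shaft's flat faces the fork (within 0.22 rad) while the collar still lies in its pocket (value of joint shaft between -0.22 and 0.22 rad and distance of collar from where it was at the start of the episode below 0.01 m), for 0.2 s.
2. the fingers have lifted the collar clear of the tray (z of collar in the frame of tray above 0.03 m and contact force between the fingers and collar above 1 N and contact force between collar and tray below 0.1 N), for 0.1 s.
At the end, for the whole second after the job is handed in: The collar sits on the drive's shoulder (underside within 2 mm of it, centred within 3 mm, upright within 0.1 rad), its set-screw on the flat (within 0.35 rad) and pointing to the fork (within 0.3 rad), at rest, and the fingers still grip it with more than 2 N (horizontal distance between collar and shaft_base below 0.003 m and z of collar in the frame of shaft_base between -0.002 and 0.002 m and angle between collar's own z axis and vertical below 0.1 rad and x of screw_head in the frame of shaft_base below -0.025 m and angle between the x axis of collar and the x axis of drive, either way round below 0.3 rad and angle between the x axis of collar and the x axis of shaft_flat, either way round below 0.35 rad and contact force between the fingers and collar above 2 N and linear speed of collar below 0.02 m/s); the arm keeps its last pose, push and grip.
It fails at once if a bystander is disturbed (moved more than 30 mm) (distance of any of spacer, bushing, screwdriver, vial_amber from where it was at the start of the episode above 0.03 m).
It also fails if it takes over 61 s, if anything falls off the work surface, if the arm or the gripper's body presses on something with over 40 N, if the wrist force passes 120 N, or if a joint passes its speed limit or range.

## Working session

There is one attempt and no reset: what is moved stays moved. The work goes in short steps, Python scripts to look and compute and a tool call to move; the robot and the scene stay as the last step left them, time stands still between calls to the robot, and variables do not carry over. Pictures are saved under pics/ and viewed, at most 10 in all, crops included, and the job is handed in when it is done.

Besides the shell and the picture viewer there is one more tool, called after ">>>" in YAML: its name, and indented under it one key for each argument. jog_arm: Moves the arm, as the interface text tells. Its arguments: {"type":"object","properties":{"increments":{"type":"array"},"force":{"type":"number"}},"required":["increments"]}

```bash
ls; mkdir -p pics; python3 - <<'E'
from rig import env,vision,order
import cv2,numpy as np
for n in("scene","top"):
    p,d=vision.get_image(n);cv2.imwrite(f"pics/{n}0.png",p[:,:,::-1]);np.savez(f"{n}0.npz",p=p,d=d)
    c=vision.camera_info(n);print(n,c)
    print((d>0).mean())
print(env.state())
E
```

```text
pics
scene {'fx': 349.1598482859672, 'fy': 349.1598482859672, 'cx': 256.1131009460853, 'cy': 191.5889050874414, 'R': array([[ 0.68449264, -0.72896945,  0.00856553],
       [-0.51091666, -0.48805895, -0.70764583],
       [ 0.52003268,  0.48000209, -0.7065154 ]]), 't': array([-0.34265583,  0.31932946,  0.69623739])}
0.9961700439453125
top {'fx': 453.6886116343368, 'fy': 453.6886116343368, 'cx': 254.68501071798408, 'cy': 189.30291289369407, 'R': array([[ 2.87630906e-02, -9.99586221e-01,  2.68943641e-04],
       [-9.89783559e-01, -2.85186052e-02, -1.39696799e-01],
       [ 1.39646665e-01,  3.75191569e-03, -9.90194290e-01]]), 't': array([-0.02596513,  0.50967569,  1.26097167])}
0.9960683186848959
{'t': 0.1, 'joint_pos': array([ 8.56915158e+01,  1.46472117e+01,  6.13649725e+00, -2.05446027e-02,
       -8.15824152e+01, -1.63060869e+01]), 'joint_velocities': array([ 0.05201323, -0.02477115,  0.22567803,  0.10455854, -0.10956348,
       -0.03621175]), 'effort': array([-2.64505012e-03, -3.87602520e+01,  2.38474900e+01,  5.37792519e+00,
       -3.77824676e-03,  6.38540570e-06]), 'position': array([0.19346155, 0.51437694, 0.23050745]), 'tcp_rot': array([ 1.79904911e+02, -6.64693837e-03, -2.06175895e+01]), 'force': array([-0.71597295, -0.42508823, -0.08109422]), 'torque': array([0.02080203, 0.01065439, 0.01768245]), 'finger_force': 0.0, 'opening': 0.08509205017586803}
```

View both.

View pics/scene0.png

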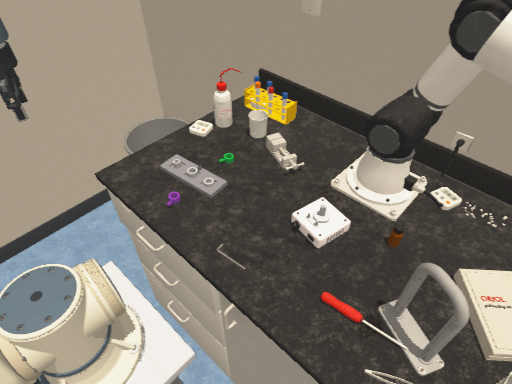

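View pics/top0.png

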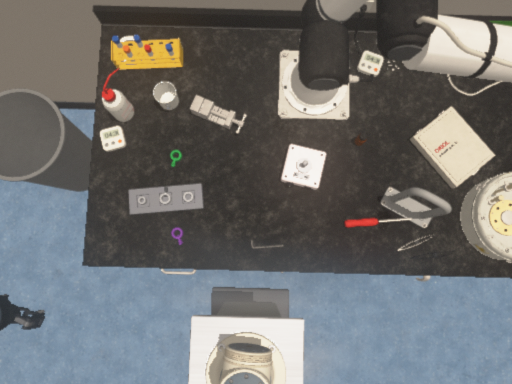

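```bash
python3 - <<'E'
import cv2,numpy as np
t=np.load("top0.npz")['p'];s=np.load("scene0.npz")['p']
def c(p,x,y,w,h): return cv2.resize(p[y:y+h,x:x+w],(400,300),interpolation=cv2.INTER_CUBIC)
a=np.vstack([np.hstack([c(t,124,170,88,66),c(t,264,133,80,60)]),np.hstack([c(s,150,143,88,66),c(s,280,188,80,60)])])
cv2.imwrite("pics/crop0.png",a[:,:,::-1])
E
```

```text
(no output)
```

View pics/crop0.png

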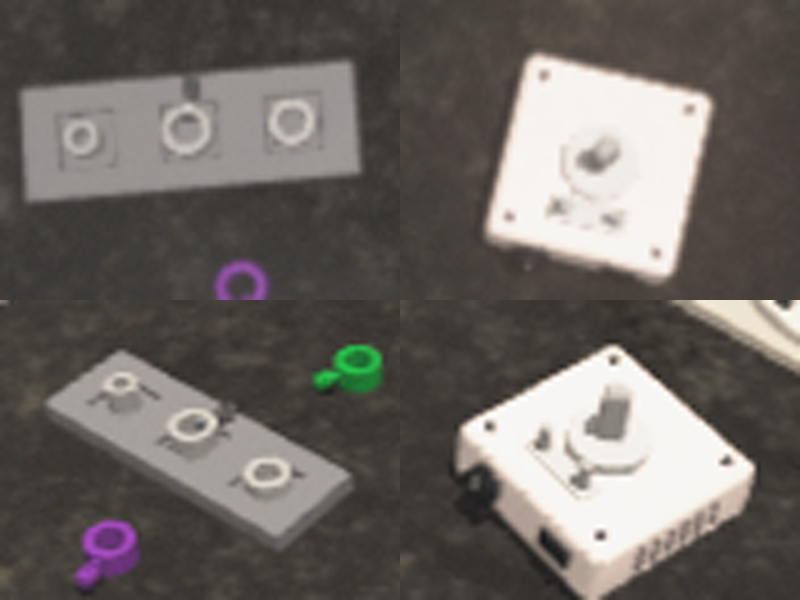

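```bash
cat > h.py <<'E'
import numpy as np
from rig import vision
C={n:vision.camera_info(n) for n in("scene","top")}
def ray(n,u,v):
    c=C[n];d=c["R"].T@np.array([(u-c["cx"])/c["fx"],(v-c["cy"])/c["fy"],1]);return -c["R"].T@c["t"],d
def plane(n,u,v,z):
    o,d=ray(n,u,v);return o+d*(z-o[2])/d[2]
def tri(ut,us):
    o1,d1=ray("top",*ut);o2,d2=ray("scene",*us)
    s=np.linalg.lstsq(np.c_[d1,-d2],o2-o1,rcond=None)[0];a=o1+d1*s[0];b=o2+d2*s[1]
    return (a+b)/2,np.linalg.norm(a-b)
def proj(n,X):
    c=C[n];q=c["R"]@X+c["t"];return q[0]/q[2]*c["fx"]+c["cx"],q[1]/q[2]*c["fy"]+c["cy"]
E
python3 - <<'E'
from h import *
import cv2
np.set_printoptions(precision=4,suppress=True)
ct=lambda x,y:(264+(x-400)/5-.4,133+y/5-.4); cs=lambda x,y:(280+(x-400)/5-.4,188+(y-300)/5-.4)
T=[(545,75),(690,108),(655,253),(508,216)];S=[(614,358),(727,460),(600,535),(490,425)]
P=[]
for a,b in zip(T,S):
    X,e=tri(ct(*a),cs(*b));p=plane("top",*ct(*a),.042);q=plane("scene",*cs(*b),.042);P.append(p);print("screw",X,e,p,q)
P=np.array(P);d1=P[0]-P[3];d2=P[1]-P[2];e1=P[3]-P[2];
print("drive c",P.mean(0),"yaw",[np.degrees(np.arctan2(d[1],d[0])) for d in(d1,d2)], [np.degrees(np.arctan2(-e[0],e[1])) for e in (P[0]-P[1],e1)])
k=400/88
ct=lambda x,y:(124+x/k-.4,170+y/k-.4); cs=lambda x,y:(150+x/k-.4,143+(y-300)/k-.4)
print("ring",tri(ct(187,128),cs(190,425)),"head",tri(ct(190,88),cs(225,411)))
print("ringplane",plane("top",*ct(187,128),.026),plane("scene",*cs(190,425),.026))
# masks
t=np.load("top0.npz")['p'];s=np.load("scene0.npz")['p']
for n,p,box in(("top",t,(124,170,88,66)),("scene",s,(150,143,88,66))):
    x,y,w,h=box;g=cv2.cvtColor(p[y:y+h,x:x+w],cv2.COLOR_RGB2GRAY);m=(g>175).astype(np.uint8)
    nn,l,st,ce=cv2.connectedComponentsWithStats(m)
    for i in range(1,nn):
        if st[i,4]>20:
            pts=np.argwhere(l==i)[:,::-1];
            (ex,ey),ax,an=cv2.minAreaRect(pts.astype(np.float32));print(n,st[i],x+ex,y+ey,ax,plane(n,x+ex,y+ey,.026))
# shaft top
print("shafttop",tri((264+(609-400)/5-.4,133+143/5-.4),(280+(617-400)/5-.4,188+(388-300)/5-.4)))
# tray corners top plane
k2=[(20,92),(352,62),(361,175),(27,201)]
Q=np.array([plane("top",*ct(*a),.014) for a in k2]);print("tray",Q.mean(0),np.linalg.norm(Q[0]-Q[1]),np.degrees(np.arctan2(*(Q[0]-Q[1])[:2])))
print(np.degrees(np.arctan2(*(Q[3]-Q[2])[:2])))
E
```

```text
screw [ 0.6335 -0.1174  0.0459] 0.0018053686132511162 [ 0.6338 -0.117   0.042 ] [ 0.6377 -0.1162  0.042 ]
screw [ 0.6166 -0.2008  0.0436] 0.0006657975393118779 [ 0.6168 -0.2007  0.042 ] [ 0.6183 -0.2005  0.042 ]
screw [ 0.5321 -0.1819  0.0436] 0.001698844710716836 [ 0.5318 -0.1815  0.042 ] [ 0.534  -0.1819  0.042 ]
screw [ 0.5512 -0.098   0.0437] 0.00213347257469905 [ 0.5508 -0.0973  0.042 ] [ 0.5534 -0.0978  0.042 ]
drive c [ 0.5833 -0.1491  0.042 ] yaw [np.float64(-13.362223953686682), np.float64(-12.765614313700475)] [np.float64(-11.490803219793301), np.float64(-12.701852058943837)]
ring (array([0.4796, 0.2463, 0.0261]), np.float64(0.00010097211996468019)) head (array([0.5069, 0.2461, 0.021 ]), np.float64(0.0025837476156468507))
ringplane [0.4796 0.2463 0.026 ] [0.4796 0.2464 0.026 ]
top [36 23 10 11 40] 164.50000381469727 198.00000190734863 (9.192388534545898, 9.192387580871582) [0.4789 0.2469 0.026 ]
top [59 22 10 10 45] 187.5 196.5 (9.0, 9.0) [0.4852 0.1811 0.026 ]
scene [23 16  8  5 21] 176.5 161.0 (7.0, 4.0) [0.4749 0.3124 0.026 ]
scene [36 24 12  7 36] 191.75000381469727 169.7500057220459 (7.77817440032959, 8.485280990600586) [0.4813 0.2469 0.026 ]
scene [53 34 11  7 37] 208.0 180.0 (6.0, 10.0) [0.4852 0.1778 0.026 ]
shafttop (array([ 0.5856, -0.1492,  0.0835]), np.float64(0.0019495834927750096))
tray [0.4783 0.2466 0.014 ] 0.2128152938472733 -6.882572276689477
-6.124483756936658
```

```bash
python3 - <<'E'
from h import *
import cv2
o=[]
for n in("top","scene"):
    p=np.load(n+"0.npz")['p'];c=[proj(n,np.array([.584,-.149,z])) for z in(.05,.084)];print(n,c)
    u,v=np.mean(c,0);u,v=int(round(u)),int(round(v));print(u-12,v-12)
    o.append(cv2.resize(p[v-12:v+13,u-12:u+13],(400,400),interpolation=cv2.INTER_CUBIC))
cv2.imwrite("pics/shaft.png",np.hstack(o)[:,:,::-1])
E
```

```text
top [(np.float64(303.75323476665295), np.float64(164.34710147335662)), (np.float64(305.06887054879905), np.float64(161.96778615633286))]
292 151
scene [(np.float64(321.06378690824056), np.float64(214.378808412284)), (np.float64(322.97606298928514), np.float64(205.34232873536018))]
310 198
```

View pics/shaft.png

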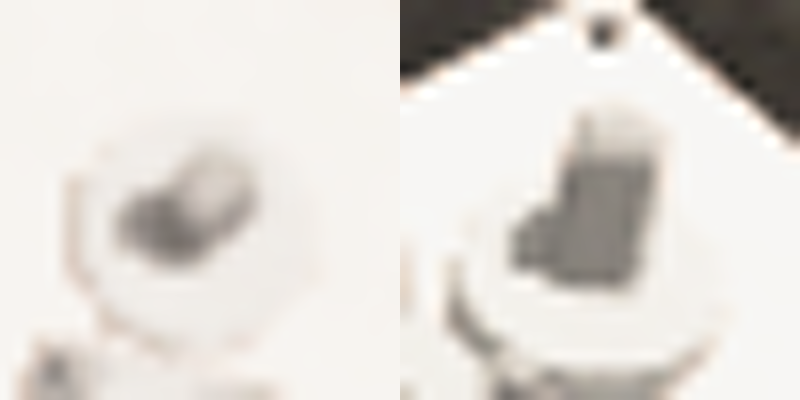

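>>> jog_arm:
  increments: [1,3,2.42,0,0,1,3,2.42,0,0,1,3,2.42,0,0,1,3,2.42,0,0,1,3,2.42,0,0,1,3,2.42,0,0,1,3,2.42,0,0,1,3,2.42,0,0,1,3,2.42,0,0,1,3,2.42,0,0]
  force: 30

```text
t: 0.93
position: [0.3894, 0.1808, 0.2312]
tcp_rot: [-180.0, 0.0, -20.6]
force: [0.7, 1.5, -0.5]
opening: 0.0849
finger_force: 0.0
```

>>> jog_arm:
  increments: [1,3,2.42,0.5,0,1,3,2.42,0.5,0,1,3,2.42,0.5,0,1,3,2.42,0.5,0,1,3,2.42,0.5,0,1,3,2.42,0.5,0,1,3,2.42,0.5,0,1,3,2.42,0.5,0,1,3,2.42,0.5,0,1,3,2.42,0.5,0]

```text
t: 1.77
position: [0.5851, -0.1513, 0.1804]
tcp_rot: [180.0, 0.1, -20.6]
force: [1.3, 0.8, -0.1]
opening: 0.085
finger_force: 0.0
```

>>> jog_arm:
  increments: [1,0,0,0.5,0.097,1,0,0,0.5,0.097,1,0,0,0.5,0.097,1,0,0,0.5,0.097,1,0,0,0.5,0.097,1,0,0,0.5,0.097,1,0,0,0.5,0.097,1,0,0,0.5,0.097,1,0,0,0,0,1,0,0,0,0]

```text
t: 2.6
position: [0.5844, -0.1494, 0.1407]
tcp_rot: [179.9, 0.0, -64.9]
force: [-0.1, -1.1, 0.2]
opening: 0.0854
finger_force: 0.0
```

>>> jog_arm:
  increments: [0,0,0,1.8,0,0,0,0,1.8,0,0,0,0,1.8,0,0,0,0,1.7,0,0,0,0,0,0,-1,0,0,0,0,-1,0,0,0,0,-1,0,0,0,0,-1,0,0,0,0,-1,0,0,0,0]
  force: 25

```text
t: 3.43
position: [0.5848, -0.1501, 0.0719]
tcp_rot: [-180.0, -0.1, -65.0]
force: [-4.2, -1.1, 7.0]
opening: 0.0119
finger_force: 24.8
```

>>> jog_arm:
  increments: [-1,0,0,0,0,-1,0,0,0,0,-1,0,0,0,0,-1,0,0,0,0]

```text
t: 3.77
position: [0.5848, -0.1501, 0.0719]
tcp_rot: [-180.0, -0.1, -65.0]
force: [-5.1, -1.5, 6.3]
opening: 0.0118
finger_force: 24.8
```

>>> jog_arm:
  increments: [-1,0,0,0,0.082,-1,0,0,0,0.082,-1,0,0,0,0.082,-1,0,0,0,0.082,-1,0,0,0,0.082,-1,0,0,0,0.082,-1,0,0,0,0.082,-1,0,0,0,0.082,-1,0,0,0,0,-1,0,0,0,0]
  force: 40

```text
t: 4.6
position: [0.5839, -0.1509, 0.0719]
tcp_rot: [180.0, -0.1, -102.7]
force: [-6.5, -4.8, 7.9]
opening: 0.0114
finger_force: 39.0
```

```bash
python3 - <<'E'
from rig import env
s=env.state();print(s['position'],s['tcp_rot'],s['torque'],s['force'],s['opening'],s['joint_pos'])
E
```

```text
[ 0.58387202 -0.15094074  0.07189726] [ 1.79970983e+02 -1.39090609e-01 -1.02665744e+02] [-1.45817616  2.47697696  0.05421317] [-6.45105789 -4.79105731  7.92590465] 0.011433873546665895 [  0.41975829  25.79214279  -1.43570805   0.14489548 -62.83197768
 -13.15176473]
```

>>> jog_arm:
  increments: [0.3,0,0,0,0,0.3,0,0,0,0,0.3,0,0,0,0,0.3,0,0,-2.0,0,0.3,0,0,0,0.121,0.3,0,0,0,0.121,0.3,0,0,0,0.121,0.3,0,0,0,0.121,0.3,0,0,0,0.121,0.3,0,0,0,0.121]

```text
t: 5.43
position: [0.5853, -0.1491, 0.0903]
tcp_rot: [-180.0, 0.1, -144.6]
force: [-0.1, -0.4, 0.5]
opening: 0.0553
finger_force: 0.0
```

>>> jog_arm:
  increments: [0.3,0,0,0,0.121,0.3,0,0,0,0.121,0.3,0,0,0,0.121,0.3,0,0,0,0.121,0.3,0,0,0,0.121,0.3,0,0,0,0.121,0.3,0,0,0,0.121,0.3,0,0,0,0,0.3,0,0,2,0,0.3,0,0,0,0]

```text
t: 6.27
position: [0.5832, -0.1487, 0.0673]
tcp_rot: [180.0, -0.3, 167.4]
force: [-0.2, 0.6, -2.0]
opening: 0.0555
finger_force: 0.0
```

>>> jog_arm:
  increments: [-1,0,0,0,0,-1,0,0,0,0,-1,0,0,0,0,-1,0,0,0,0,-1,0,0,0,0,-1,0,0,0,0,-1,0,0,0,0]
  force: 20

```text
t: 6.85
position: [0.5854, -0.1496, 0.0712]
tcp_rot: [-180.0, 0.1, 167.2]
force: [-1.1, -0.7, 4.9]
opening: 0.0149
finger_force: 19.9
```

>>> jog_arm:
  increments: [0.3,0,0,0,0,0.3,0,0,0,0,0.3,0,0,0,0,0.3,0,0,-3.2,0,0.3,0,0,-3.2,0,0.3,0,0,-3.2,0,0.3,0,0,-3.2,0,0.3,1.57,3.02,0,0,0.3,1.57,3.02,0,0,0.3,1.57,3.02,0,0]

```text
t: 7.68
position: [0.5585, -0.0498, 0.1984]
tcp_rot: [180.0, 0.0, 167.1]
force: [1.4, 0.5, -0.2]
opening: 0.0552
finger_force: 0.0
```

>>> jog_arm:
  increments: [0.3,1.57,3.02,0,0,0.3,1.57,3.02,0,0,0.3,1.57,3.02,0,0,0.3,1.57,3.02,0,-0.12,0.3,0,0,0,-0.12,0.3,0,0,0,-0.12,0.3,0,0,0,-0.12,0.3,0,0,0,-0.12,0.3,0,0,0,-0.12,0.3,0,0,0,-0.12]

```text
t: 8.52
position: [0.5241, 0.0811, 0.1979]
tcp_rot: [180.0, -0.0, -144.3]
force: [-0.2, -0.2, -0.6]
opening: 0.0556
finger_force: 0.0
```

```bash
python3 - <<'E'
from h import *
import cv2
from rig import env
o=[];Y=np.radians(-12.7);X=np.array([np.cos(Y),np.sin(Y)])
for n in("top","scene"):
    p,_=vision.get_image(n);np.savez(n+"1.npz",p=p)
    u,v=proj(n,np.array([.583,-.149,.067]));u,v=int(round(u)),int(round(v))
    o.append(cv2.resize(p[v-15:v+16,u-15:u+16],(300,300),interpolation=cv2.INTER_CUBIC))
a=np.hstack(o)
b=[]
for n in("top","scene"):
    p=np.load(n+"0.npz")['p'];u,v=proj(n,np.array([.49,.246,.022]));u,v=int(round(u)),int(round(v));print(n,u-12,v-12)
    b.append(cv2.resize(p[v-12:v+13,u-12:u+13],(300,300),interpolation=cv2.INTER_CUBIC))
cv2.imwrite("pics/c1.png",np.vstack([a,np.hstack(b)])[:,:,::-1])
s=env.state();print(s['t'],s['position'],s['tcp_rot'],s['joint_pos'])
E
```

```text
top 153 182
scene 182 158
8.6167 [0.52419963 0.08102623 0.19795303] [ 1.79981336e+02 -3.58500641e-02 -1.44585678e+02] [ 2.57010052e+01  1.31426564e+01 -5.94182107e-01 -1.27091711e-02
 -7.63016468e+01 -8.02836754e+01]
```

View pics/c1.png

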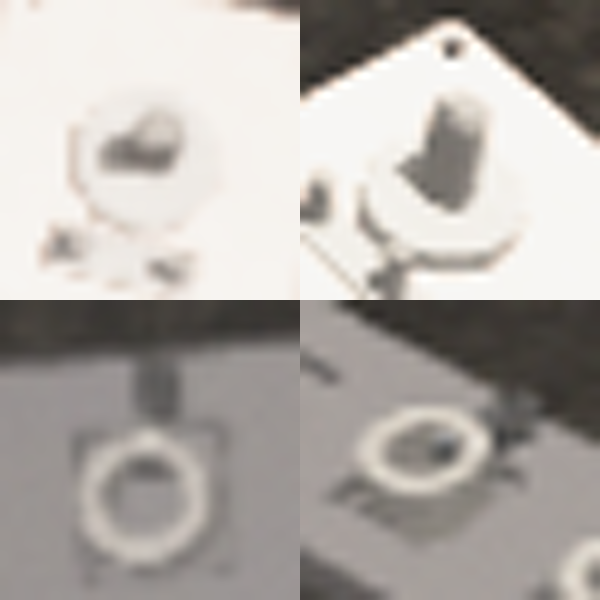

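>>> jog_arm:
  increments: [0.3,0,0,0,-0.1193,0.3,0,0,0,-0.1193,0.3,0,0,0,-0.1193,0.3,0,0,0,-0.1193,0.3,0,0,0,-0.1193,0.3,0,0,0,-0.1193,0.3,0,0,0,-0.1193,0.3,0,0,0,-0.1193,0.3,0,0,0,-0.1193,0.3,0,0,0,-0.1193]

```text
t: 9.45
position: [0.5243, 0.081, 0.1981]
tcp_rot: [180.0, 0.0, -76.2]
force: [0.0, -0.7, 0.0]
opening: 0.0557
finger_force: 0.0
```

>>> jog_arm:
  increments: [0.3,0,0,0,-0.1193,0.3,0,0,0,-0.1193,0.3,0,0,0,-0.1193,0.3,0,0,0,-0.1193,0.3,0,0,0,-0.1193,0.3,0,0,0,-0.1193,0.3,0,0,0,-0.1193,0.3,0,0,0,-0.1193,0.3,0,0,0,-0.1193,0.3,0,0,0,-0.1193]

```text
t: 10.28
position: [0.5243, 0.081, 0.198]
tcp_rot: [180.0, 0.0, -7.9]
force: [-0.7, -0.3, -0.2]
opening: 0.0552
finger_force: 0.0
```

>>> jog_arm:
  increments: [0.3,0,0,0,-0.1193,0.3,-0.95,-3.29,1,0,0.3,-0.95,-3.29,1,0,0.3,-0.95,-3.29,1,0,0.3,-0.95,-3.29,1,0,0.3,-0.95,-3.29,1,0,0.3,0,0,1,0,0.3,0,0,1,0,0.3,0,0,1,0,0.3,0,0,0,0]

```text
t: 11.12
position: [0.4791, 0.2449, 0.1159]
tcp_rot: [179.9, 0.2, -1.3]
force: [0.1, -0.4, -0.5]
opening: 0.0554
finger_force: 0.0
```

>>> jog_arm:
  increments: [0.15,0,-0.1,2.2,0,0.15,0,0,2.2,0,0.15,0,0,2.2,0,0.15,0,0,2.2,0,0.15,0,0,1.4,0,0.15,0,0,0,0,0.15,0,0,0,0]

```text
t: 11.7
position: [0.4805, 0.2464, 0.0164]
tcp_rot: [179.9, 0.0, -1.2]
force: [-0.5, -0.2, -0.1]
opening: 0.0486
finger_force: 0.0
```

>>> jog_arm:
  increments: [-1,0,0,0,0,-1,0,0,0,0,-1,0,0,0,0,-1,0,0,0,0,-1,0,0,0,0,-1,0,0,0,0]
  force: 40

```text
t: 12.2
position: [0.4814, 0.2479, 0.0181]
tcp_rot: [-179.9, -0.2, -1.1]
force: [-1.0, -1.2, 5.3]
opening: 0.0303
finger_force: 39.9
```

>>> jog_arm:
  increments: [-1,0,0,-0.5,0,-1,0,0,-1,0,-1,0,0,-2,0,-1,0,0,-3,0,-1,0,0,-3,0,-1,0,0,-3,0,-1,0,0,-3,0,-1,0,0,-2,0,-1,0,0,0,0,-1,0,0,0,0]

```text
t: 13.03
position: [0.4803, 0.2479, 0.1931]
tcp_rot: [-179.8, -0.1, -1.1]
force: [-0.2, 0.7, -1.1]
opening: 0.0301
finger_force: 39.8
```

```bash
python3 - <<'E'
from h import *
import cv2
from rig import env
s=env.state();print(s['t'],s['position'],s['tcp_rot'],s['joint_pos'],s['opening'])
o=[]
for n in("top","scene"):
    p,_=vision.get_image(n);np.savez(n+"2.npz",p=p)
    u,v=proj(n,s['position']);u,v=int(round(u)),int(round(v));print(n,u-20,v-20)
    o.append(cv2.resize(p[v-20:v+20,u-20:u+20],(400,400),interpolation=cv2.INTER_CUBIC))
cv2.imwrite("pics/c2.png",np.hstack(o)[:,:,::-1])
E
```

```text
13.0333 [0.48034839 0.24791001 0.1930542 ] [-1.79845493e+02 -1.17784847e-01 -1.11938363e+00] [ 4.38771262e+01  1.42485471e+01  1.45790615e-01 -2.68086636e-02
 -7.57047072e+01  4.50102249e+01] 0.030072731551921285
top 131 169
scene 164 103
```

View pics/c2.png

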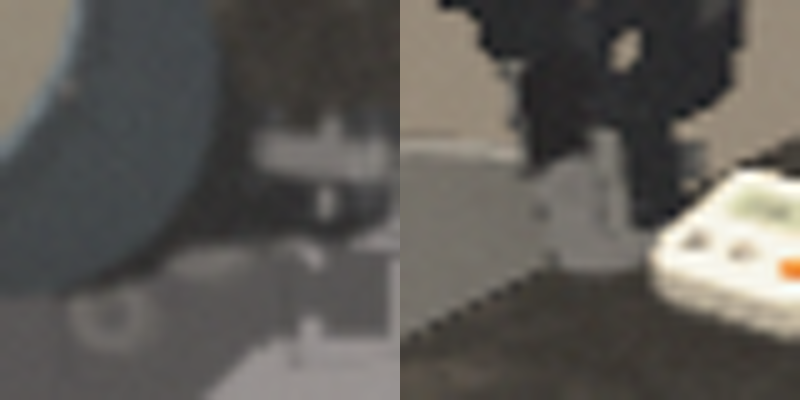

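>>> jog_arm:
  increments: [-1,1.0,3.59,0,0,-1,1.0,3.59,0,0,-1,1.0,3.59,0,0,-1,1.0,3.59,0,0,-1,1.0,3.59,0,0,-1,1.0,3.59,0,0,-1,1.0,3.59,0,0,-1,1.0,3.59,0,0,-1,1.0,3.59,0,0,-1,1.0,3.59,0,0]

```text
t: 13.97
position: [0.5724, -0.1152, 0.1898]
tcp_rot: [-180.0, 0.2, -1.1]
force: [1.0, 0.3, 0.3]
opening: 0.0302
finger_force: 39.8
```

>>> jog_arm:
  increments: [-1,1.0,3.59,0,0,-1,0,0,0,0.1194,-1,0,0,0,0.1194,-1,0,0,0,0.1194,-1,0,0,0,0.1194,-1,0,0,0,0.1194,-1,0,0,0,0.1194,-1,0,0,0,0.1194,-1,0,0,0,0.1194,-1,0,0,0,0.1194]

```text
t: 14.8
position: [0.5815, -0.1494, 0.1895]
tcp_rot: [179.8, 0.1, -63.0]
force: [-0.2, -0.3, -0.6]
opening: 0.0301
finger_force: 39.9
```

>>> jog_arm:
  increments: [-1,0,0,0,0.1194,-1,0,0,0,0.1194,-1,0,0,0,0.1194,-1,0,0,0,0.1194,-1,0,0,0,0.1194,-1,0,0,0,0.1194,-1,0,0,0,0.1194,-1,0,0,0,0.1194,-1,0,0,0,0.1194,-1,0,0,0,0.1194]

```text
t: 15.63
position: [0.5815, -0.1494, 0.1895]
tcp_rot: [179.8, -0.1, -131.4]
force: [0.4, 0.1, -1.0]
opening: 0.0303
finger_force: 39.9
```

>>> jog_arm:
  increments: [-1,0,0,0.5,0.1194,-1,0,0,1,0.1194,-1,0,0,1,0.1194,-1,0,0,1,0.1194,-1,0,0,1,0.1194,-1,0,0,0.5,0.1194,-1,0,0,0,0.1194,-1,0,0,0,0.1194,-1,0,0,0,0.1194,-1,0,0,0,0]

```text
t: 16.47
position: [0.5815, -0.1494, 0.1396]
tcp_rot: [-180.0, -0.2, 167.1]
force: [-0.9, 0.3, -0.9]
opening: 0.0304
finger_force: 39.9
```

```bash
python3 - <<'E'
from h import *
import cv2
from rig import env
s=env.state();print(s['t'],s['position'],s['tcp_rot'],s['force'],s['opening'])
o=[]
for n in("top","scene"):
    p,_=vision.get_image(n);np.savez(n+"3.npz",p=p)
    u,v=proj(n,s['position']-[0,0,.02]);u,v=int(round(u)),int(round(v));print(n,u-20,v-20)
    o.append(cv2.resize(p[v-20:v+20,u-20:u+20],(400,400),interpolation=cv2.INTER_CUBIC))
cv2.imwrite("pics/c3.png",np.hstack(o)[:,:,::-1])
E
```

```text
16.4667 [ 0.58145471 -0.1494175   0.13964818] [-179.97971227   -0.18870956  167.08001237] [-0.91431406  0.25730483 -0.88145512] 0.030367193939426124
top 287 140
scene 305 176
```

View pics/c3.png

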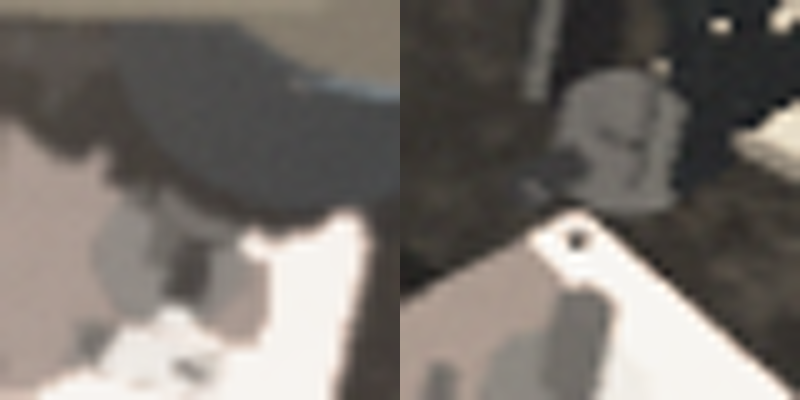

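```bash
python3 - <<'E'
from h import *
p=np.array([.58145,-.14942]);
Y=np.radians(-12.7);M=np.array([[np.cos(Y),np.sin(Y)],[-np.sin(Y),np.cos(Y)]])
for n,u,v,z in(("top",305.3,166.0,.1405),("scene",326.7,189.5,.1385),("scene",320.5,192.5,.1405)):
    X=plane(n,u,v,z);print(n,X,"drive-axes offset from tcp mm",M@(X[:2]-p)*1e3)
print("tcp from shaft est",M@(p-[.583,-.149])*1e3)
E
```

```text
top [ 0.56150407 -0.14368118  0.1405    ] drive-axes offset from tcp mm [-20.71960508   1.21338301]
scene [ 0.58545363 -0.14921273  0.1385    ] drive-axes offset from tcp mm [3.86011333 1.08238464]
scene [ 0.56514982 -0.14543673  0.1405    ] drive-axes offset from tcp mm [-16.7770956   0.3022818]
tcp from shaft est [-1.41974314 -0.75048613]
```

>>> jog_arm:
  increments: [-1,0,0.07,1,0,-1,0,0,1.3,0,-1,0,0,1.2,0,-1,0,0,0.5,0,-1,0,0,0,0,-1,0,0,0,0]

```text
t: 17.07
position: [0.5825, -0.1489, 0.101]
tcp_rot: [-180.0, -0.0, 167.4]
force: [0.5, -0.7, -0.5]
opening: 0.03
finger_force: 39.9
```

>>> jog_arm:
  increments: [-1,0,0,0.2,0,-1,0,0,0.2,0,-1,0,0,0.2,0,-1,0,0,0.2,0,-1,0,0,0.2,0,-1,0,0,0,0]

```text
t: 17.57
position: [0.5823, -0.1488, 0.0908]
tcp_rot: [180.0, -0.0, 167.3]
force: [-0.6, -0.5, -1.3]
opening: 0.0304
finger_force: 39.9
```

>>> jog_arm:
  increments: [-1,0,0,0.2,0,-1,0,0,0.2,0,-1,0,0,0.2,0,-1,0,0,0,0]

```text
t: 17.9
position: [0.5823, -0.1488, 0.0847]
tcp_rot: [180.0, -0.1, 167.3]
force: [-0.3, -0.5, -0.2]
opening: 0.0303
finger_force: 39.9
```

```bash
python3 - <<'E'
from rig import env
s=env.state();print(s['t'],s['position'],s['tcp_rot'],s['force'],s['torque'],s['opening'])
E
```

```text
17.9 [ 0.58226541 -0.14881824  0.0846797 ] [ 1.79999987e+02 -5.37318348e-02  1.67324898e+02] [-0.27663412 -0.50866551 -0.17156876] [-0.01423423 -0.02626529 -0.01688805] 0.03029594146126914
```

>>> jog_arm:
  increments: [-1,0,0,0.2,0,-1,0,0,0.2,0,-1,0,0,0.2,0,-1,0,0,0,0]

```text
t: 18.23
position: [0.5822, -0.1488, 0.0786]
tcp_rot: [-180.0, -0.1, 167.3]
force: [-0.5, 0.2, -0.4]
opening: 0.0305
finger_force: 39.9
```

>>> jog_arm:
  increments: [-1,0,0,0.2,0,-1,0,0,0.2,0,-1,0,0,0.2,0,-1,0,0,0,0]

```text
t: 18.57
position: [0.5822, -0.1488, 0.0727]
tcp_rot: [-180.0, -0.0, 167.3]
force: [-1.5, 0.0, -1.2]
opening: 0.0304
finger_force: 39.8
```

>>> jog_arm:
  increments: [-1,0,0,0.2,0,-1,0,0,0.2,0,-1,0,0,0.2,0,-1,0,0,0.2,0,-1,0,0,0,0]

```text
t: 18.98
position: [0.5823, -0.1489, 0.0647]
tcp_rot: [-180.0, -0.0, 167.3]
force: [-1.5, -0.6, -1.2]
opening: 0.0302
finger_force: 39.8
```

>>> jog_arm:
  increments: [-1,0,0,0.1,0,-1,0,0,0.1,0,-1,0,0,0.1,0,-1,0,0,0.1,0,-1,0,0,0,0,-1,0,0,0,0]

```text
t: 19.48
position: [0.5824, -0.1489, 0.0611]
tcp_rot: [-180.0, -0.0, 167.3]
force: [-3.3, 0.1, 0.4]
opening: 0.0305
finger_force: 39.9
```

>>> jog_arm:
  increments: [-1,0.07,0,0.1,0,-1,0,0,0.1,0,-1,0,0,0.1,0,-1,0,0,0,0,-1,0,0,0,0]

```text
t: 19.9
position: [0.5824, -0.1488, 0.0601]
tcp_rot: [-180.0, 0.1, 167.4]
force: [-6.5, 2.4, 9.7]
opening: 0.0303
finger_force: 40.9
```

>>> jog_arm:
  increments: [-1,0.1,0,0,0,-1,0,0,0,0,-1,0,0,0,0]

```text
t: 20.15
position: [0.5823, -0.1488, 0.0601]
tcp_rot: [-180.0, 0.2, 167.4]
force: [-4.0, -0.3, 8.0]
opening: 0.0298
finger_force: 40.6
```

```bash
python3 - <<'E'
from h import *
import cv2
from rig import env
s=env.state();print(s['t'],s['position'],s['tcp_rot'],s['force'],s['torque'],s['opening'])
o=[]
for n in("top","scene"):
    p,_=vision.get_image(n);np.savez(n+"4.npz",p=p)
    u,v=proj(n,np.array([.575,-.149,.06]));u,v=int(round(u)),int(round(v));print(n,u-17,v-17)
    o.append(cv2.resize(p[v-17:v+18,u-17:u+18],(400,400),interpolation=cv2.INTER_CUBIC))
cv2.imwrite("pics/c4.png",np.hstack(o)[:,:,::-1])
E
```

```text
20.15 [ 0.58228561 -0.14875644  0.06008881] [-179.99122861    0.21327888  167.3709045 ] [-3.97008704 -0.34156323  7.98342995] [ 2.30525235e-01  1.21684187e+00 -6.26939795e-04] 0.02980967747091893
top 287 150
scene 303 197
```

View pics/c4.png

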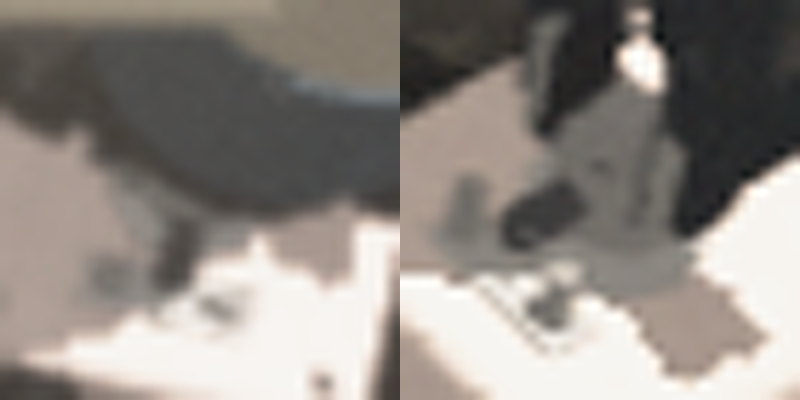

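>>> jog_arm:
  increments: [-1,0,0,0.1,0,-1,0,0,0.1,0,-1,0,0,0,0,-1,0,0,0,0,-1,0,0,0,0,-1,0,0,0,0]

```text
t: 20.75
position: [0.5824, -0.1488, 0.06]
tcp_rot: [-180.0, 0.3, 167.4]
force: [-7.6, 2.9, 18.5]
opening: 0.03
finger_force: 41.7
```

```bash
python3 -c "
from rig import order
print(order.hand_in())"
```

```text
the job is handed in; nothing more can be done
None
```

The job is handed in at about 21 s: the shaft's flat was turned to the fork. The collar is down on the shoulder with its screw between the posts, still gripped at about 40 N; its seating was checked by camera and by a hard stop when pressed down. The hand-in returned no verdict.

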